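Rack the hole saws in reverse order

TASK

The four coloured hole saws stand in the wooden rack in order of use, and for the next job they are needed the other way round. Move them all to the empty grey steel rack in reverse order, counted from the racks' white end blocks: the saw nearest the white block of the wooden rack goes into the bay farthest from the white block of the steel rack, and so on along the row. Stand each one upright, teeth down, on the floor of its own bay, never tipping one over on the way, and let go of them all.

Things in the scene. Friction and masses are not known exactly. Their poses are not given: they have to be found in the camera images.
- full_rack: Dark wooden rack holding the saws at the start; ledge with colour tags (34 mm wide, 12 mm high) along its -x side. 4 bays in a row, centres at its y = -97.5, -32.5, 32.5, 97.5 mm, x = 0; each 62 x 62 mm inside, floor 8 mm and walls (3 mm thick) 18 mm above the table. White end block, 40 mm high, at the +y end. Origin: middle of the row, on the table; z up. Fixed; any yaw.
- empty_rack: Dark grey sheet-steel rack, empty at the start, without ledge or tags. 4 bays in a row, centres at its y = -97.5, -32.5, 32.5, 97.5 mm, x = 0; each 62 x 62 mm inside, floor 8 mm and walls (3 mm thick) 18 mm above the table. White end block, 40 mm high, at the +y end. Origin: middle of the row, on the table; z up. Fixed; any yaw.
- red_tag: Flat red plastic tag, 24 x 44 x 4 mm, fixed on the wooden rack's ledge beside the bay in which the red hole saw starts; stays as a record of the first order. Origin: centre of its underside; the bay's centre is 51 mm away along its +x; axes parallel to the wooden rack's.
- yellow_tag: Flat yellow plastic tag, 24 x 44 x 4 mm, fixed on the wooden rack's ledge beside the bay in which the yellow hole saw starts; stays as a record of the first order. Origin: centre of its underside; the bay's centre is 51 mm away along its +x; axes parallel to the wooden rack's.
- blue_tag: Flat blue plastic tag, 24 x 44 x 4 mm, fixed on the wooden rack's ledge beside the bay in which the blue hole saw starts; stays as a record of the first order. Origin: centre of its underside; the bay's centre is 51 mm away along its +x; axes parallel to the wooden rack's.
- green_tag: Flat green plastic tag, 24 x 44 x 4 mm, fixed on the wooden rack's ledge beside the bay in which the green hole saw starts; stays as a record of the first order. Origin: centre of its underside; the bay's centre is 51 mm away along its +x; axes parallel to the wooden rack's.
- red_center (a point): Centre, half-way up, of the red hole saw: a round red cup, 32 mm in diameter, 60 mm tall, teeth down, with a steel stub on top (20 mm across for 6 mm, then 11 mm across for 16 mm); 82 mm tall overall. The point is on its axis, 41 mm above its underside; z points up the axis. Loose, 0.1 to 0.4 kg; grip the cup.
- yellow_center (a point): Centre, half-way up, of the yellow hole saw: a round yellow cup, 36 mm in diameter, 60 mm tall, teeth down, with a steel stub on top (20 mm across for 6 mm, then 11 mm across for 16 mm); 82 mm tall overall. The point is on its axis, 41 mm above its underside; z points up the axis. Loose, 0.1 to 0.4 kg; grip the cup.
- blue_center (a point): Centre, half-way up, of the blue hole saw: a round blue cup, 40 mm in diameter, 60 mm tall, teeth down, with a steel stub on top (20 mm across for 6 mm, then 11 mm across for 16 mm); 82 mm tall overall. The point is on its axis, 41 mm above its underside; z points up the axis. Loose, 0.1 to 0.4 kg; grip the cup.
- green_center (a point): Centre, half-way up, of the green hole saw: a round green cup, 46 mm in diameter, 60 mm tall, teeth down, with a steel stub on top (20 mm across for 6 mm, then 11 mm across for 16 mm); 82 mm tall overall. The point is on its axis, 41 mm above its underside; z points up the axis. Loose, 0.1 to 0.4 kg; grip the cup.

How it is judged:
By the outcome, as a careful person would: the job done as asked, in the order asked, and still so for the second after the job is handed in, with the robot touching nothing.
It also fails if it takes over 109 s, if anything falls off the work surface, if the arm or the gripper's body presses on something with over 40 N, if the wrist force passes 120 N, or if a joint passes its speed limit or range.

ROBOT

A 7-joint arm with a two-finger parallel gripper is mounted at the origin on the work surface. World frame = base frame: x ahead of the robot, y to its left, z up, the work surface at z = 0. Lengths are in m, angles in rad, forces in N, time in s.
With the tool pointing down it reaches from about 0.4 to 0.85 m from the base axis. Payload 10.4 kg.
Tool frame: the origin (TCP) lies midway between the tips of the shut fingers; the grasp point (between the pads) lies 19 mm behind it; z points along the fingers, y is the line along which they close (so a half turn about z gives the same grasp; the last joint's range is limited). The gripper opens to 85 mm and grips with 20 to 120 N. Pads are 22 mm wide; open, the fingers measure 114 mm over their backs; the gripper's body (76 mm by 85 mm) begins 54 mm behind the grasp point. The pads swing forward as they close: fully open they stand 13 mm farther back than shut.
Start: joints at [-0.023, 0.332, -0.065, 1.46, 0.022, 1.35, -0.088], TCP at [0.625, 0, 0.231] pointing down, gripper open.
Joint ranges: [-2.6, 2.6], [-0.5, 2.12], [-1.47, 1.34], [0.16, 2.42], [-1.27, 4.41], [0.06, 2.06], [-2.6, 2.6]. Speed limits (rad/s): [2.22, 2.22, 2.79, 2.79, 3.14, 3.14, 3.14].

INTERFACE

Orientations are given as [roll, pitch, yaw] about the fixed x, y, z axes, in that order (R = Rz(yaw) Ry(pitch) Rx(roll)).
In Python, from station import ctrl gives the robot as it stands. The module is installed in compiled form; this text tells all that it offers. Calls block until the motion is done:
- ctrl.goto(position, orientation): joint-space move of the TCP to a pose.
- ctrl.move_straight(position, rate=0.15, rot=None): straight line of the TCP; rot=None keeps the orientation; rate is the mean speed in m/s.
- ctrl.move_joints(angles): joint-space move.
- ctrl.command_gripper(opening): finger opening in m; the grip force is fixed at half the most; returns when the fingers have stopped.
- ctrl.dwell(seconds).
- ctrl.inverse_kinematics(position, orientation): joint angles nearest the present ones, or None.
- ctrl.read_state(): the state.
- ctrl.read_camera(name): name is "scene" or "side" or "wrist"; returns (picture, depth): 480x640x3 uint8, red, green, blue; 480x640 float32, m along the optical axis (not along the pixel's ray), 0 where there is no reading.
- ctrl.camera_info(name): a dict with "fx", "fy", "cx", "cy" (pixels), "R" (3x3) and "t" (3): a world point X has camera coordinates R X + t. Camera axes: x right, y down, z forward; pixel columns grow to the right and rows downward; lengths in m; the calibration is good to about 2 mm. A picture is of the moment at which its call begins: read the wrist's pose just before it. camera_info takes no time and is no camera call; for the wrist camera it gives the pose at the moment of the call.
A pose or a line that the arm cannot do raises ctrl.Unreachable and nothing moves.
- ctrl.close_job(): hands the job in; it is judged then, once.
The state is a dict: "time_s": time; "qpos": joint angles; "joint_vel": joint speeds; "joint_torque": joint torques, N m; "position": TCP position; "ee_rot": TCP orientation; "ft_force": force on the tool from outside, world axes, zero at the start; "moment": the same for the moment, N m; "gripper_width": finger opening in m; "gripper_force": force on a finger pad.
Only numpy, scipy, OpenCV 4.12 (cv2) and the standard library are available. Lean on these libraries where they do the work, as an engineer would, in place of code of your own. Each camera call takes 0.05 s, during which the arm holds its last target. There are 200 camera calls.

## Working session

There is one attempt and no reset: what is moved stays moved. The work goes in short steps, each a Python script; the robot and the scene stay as the last script left them, time stands still between calls to the robot, and variables do not carry over. Pictures are saved under pics/ and viewed, at most 14 in all, crops included, and the job is handed in when it is done.

```bash
mkdir -p pics; ls; python3 - <<'E'
from station import ctrl
import cv2,numpy as np
for n in ["scene","side"]:
    p,d=ctrl.read_camera(n); np.savez(f"{n}0.npz",p=p,d=d)
    cv2.imwrite(f"pics/{n}0.png",p[:,:,::-1]); 
    i=ctrl.camera_info(n); print(n,i["fx"],i["cx"],i["cy"],-i["R"].T@i["t"],i["R"][2].round(2))
E
```

```text
pics
scene 497.3262393532603 324.19520349986 229.85534614738134 [1.07920775 0.46384504 0.66331245] [-0.57 -0.52 -0.64]
side 438.41586207669434 314.4191811339883 245.89268564142267 [0.47159888 0.62503746 0.53269833] [ 0.05 -0.81 -0.58]
```

View pics/scene0.png

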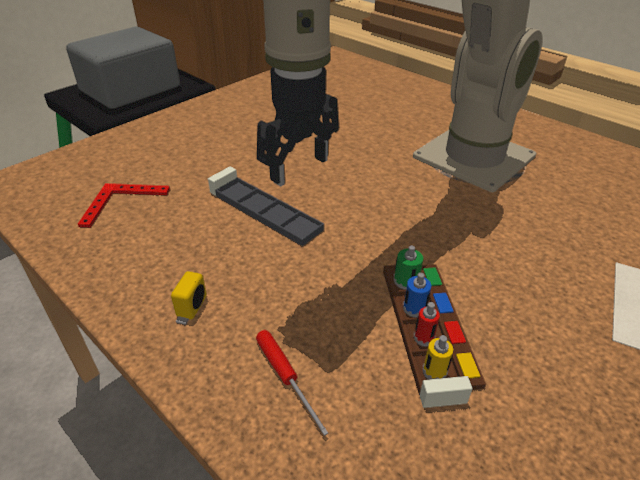

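View pics/side0.png

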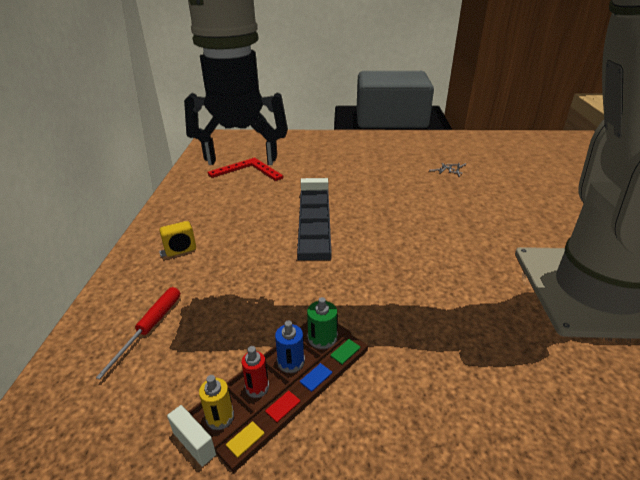

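The scene picture shows the wooden rack with its white block at about (445,392). From the block, the order is yellow, red, blue, green, and the tags match. The steel rack's white block is at (223,181) and its far bay at about (300,228). In the side picture, the steel rack's block is at (314,184) and the wooden rack's at (192,436).

```bash
cat > h.py <<'E'
from station import ctrl
import cv2,numpy as np
def cloud(d,i):
    v,u=np.mgrid[:480,:640]
    c=np.stack([(u-i["cx"])/i["fx"]*d,(v-i["cy"])/i["fy"]*d,d],-1)
    return (c-i["t"])@i["R"]
def ray(u,v,i,z):
    r=i["R"].T@np.array([(u-i["cx"])/i["fx"],(v-i["cy"])/i["fy"],1]); o=-i["R"].T@i["t"]
    return o+r*(z-o[2])/r[2]
def masks(p):
    h=cv2.cvtColor(p,cv2.COLOR_RGB2HSV); H,S,V=[h[...,k].astype(int) for k in range(3)]
    s=(S>150)&(V>60)
    return dict(red=s&((H<5)|(H>174))&(S>190),yellow=s&(H>20)&(H<33),green=s&(H>50)&(H<80),blue=s&(H>100)&(H<125),
      grey=(S<90)&(V<90),white=(S<50)&(V>140))
def fit_rack(pts):  # dict y->xy of points on the rack's axis-parallel line; returns centre line mean, yaw
    pass
E
python3 - <<'E'
from h import *
for n in ["scene","side"]:
    f=np.load(f"{n}0.npz");p,d=f["p"],f["d"];i=ctrl.camera_info(n);P=cloud(d,i);m=masks(p);Z=P[...,2]
    print(n)
    tg=[]
    for c in ["yellow","red","blue","green"]:
        k=(m[c]&(Z<.026)&(Z>.006)&(d>0)).astype(np.uint8)
        cnt=[q for q in cv2.findContours(k,0,2)[0]]
        # nearest full-size blob
        cnt=[(cv2.contourArea(q),cv2.minAreaRect(q)) for q in cnt if cv2.contourArea(q)>60]
        for a,r in cnt:
            w=ray(*r[0],i,.016); print(c,"tag",a,w.round(4),end=" ")
        s=m[c]&(Z>.03)&(Z<.09); q=P[s]; print(" saw",s.sum(),np.median(q,0).round(3))
    k=m["grey"]&(Z>.012)&(Z<.024)&(abs(P[...,0]-.6)<.4)&(abs(P[...,1])<.5)&(d>0)
    N,l,st,ce=cv2.connectedComponentsWithStats(cv2.dilate(k.astype(np.uint8),np.ones((3,3))))
    for j in range(1,N):
        if st[j,4]>300:
            q=P[(l==j)&k]; r=cv2.minAreaRect((q[:,:2]*1000).astype(np.float32)); print("grey",st[j],r,q[:,2].mean())
    k=m["white"]&(Z>.037)&(Z<.043)&(d>0); N,l,st,ce=cv2.connectedComponentsWithStats(k.astype(np.uint8))
    for j in range(1,N):
        if st[j,4]>60: q=P[l==j]; print("white",st[j,4],q.mean(0).round(4), cv2.minAreaRect((q[:,:2]*1000).astype(np.float32)))
E
```

```text
scene
yellow tag 354.0 [0.5869 0.3211 0.016 ] yellow tag 133.0 [ 0.8215 -0.0812  0.016 ]  saw 1287 [ 0.785 -0.078  0.057]
red tag 796.5 [0.7789 0.0938 0.016 ] red tag 298.0 [0.5448 0.2719 0.016 ] red tag 811.5 [ 0.7251 -0.4714  0.016 ]  saw 337 [0.596 0.244 0.058]
blue tag 233.0 [0.5024 0.2224 0.016 ]  saw 483 [0.553 0.198 0.061]
green tag 167.5 [0.4604 0.1736 0.016 ]  saw 461 [0.512 0.147 0.064]
grey [ 214  177  111   66 1667] ((527.0491333007812, -205.26458740234375), (71.1693344116211, 268.0727233886719), 3.308835983276367) 0.016129093620125025
white 158 [ 0.5357 -0.3456  0.04  ] ((535.1590576171875, -345.9036865234375), (67.23756408691406, 21.499208450317383), 1.4902061223983765)
white 621 [0.6547 0.3214 0.0404] ((653.7308959960938, 321.3192138671875), (22.53571128845215, 66.88372802734375), 49.78700637817383)
side
yellow tag 618.5 [0.5846 0.3207 0.016 ] yellow tag 75.5 [0.6233 0.2949 0.016 ]  saw 1165 [0.633 0.289 0.058]
red tag 520.0 [0.5423 0.2712 0.016 ] red tag 615.0 [0.7758 0.0955 0.016 ] red tag 390.0 [ 0.7288 -0.4681  0.016 ]  saw 467 [0.577 0.25  0.059]
blue tag 403.0 [0.5001 0.2222 0.016 ] blue tag 65.5 [0.5384 0.1995 0.016 ]  saw 666 [0.535 0.203 0.063]
green tag 329.5 [0.4577 0.1723 0.016 ]  saw 250 [0.493 0.152 0.069]
grey [ 296  188   36   69 1192] ((526.0855712890625, -206.81002807617188), (67.33280944824219, 270.7652587890625), 2.994550943374634) 0.016927506756693095
white 126 [ 0.5321 -0.3455  0.0407] ((533.236083984375, -346.0590515136719), (64.32034301757812, 23.448156356811523), 2.361032247543335)
white 845 [0.6513 0.3223 0.0405] ((652.30908203125, 320.97686767578125), (21.279136657714844, 67.46141815185547), 49.45507049560547)
```

The heights, tag spacing (65 mm) and block distances all fit. Next I'll refine with the wrist camera above each rack.

```bash
python3 - <<'E'
from h import *
s=ctrl.read_state(); print(s["time_s"],s["ee_rot"])
for yw in (49.5,-130.5):
    print(yw,np.round(ctrl.inverse_kinematics([.56,.215,.3],[np.pi,0,np.radians(yw)]),2))
for n,pos,yw in [("w",[.56,.215,.33],49.5),("s",[.527,-.206,.33],93)]:
    ctrl.goto(pos,[np.pi,0,np.radians(yw)])
    i=ctrl.camera_info("wrist"); p,d=ctrl.read_camera("wrist"); np.savez(f"wr_{n}.npz",p=p,d=d,**i)
    cv2.imwrite(f"pics/wr_{n}.png",p[:,:,::-1]); s=ctrl.read_state();print(s["time_s"],s["qpos"],-i["R"].T@i["t"],i["R"][2])
E
```

```text
0.1 [-3.14038636e+00  8.37449007e-05  1.57077286e+00]
49.5 [-0.36  0.25 -0.1   1.42  0.03  1.47 -1.17]
-130.5 [-0.06  0.29 -0.48  1.4   0.13  1.48  1.9 ]
1.1583 [-0.3614992   0.24890515 -0.09842368  1.36402299  0.02483511  1.53099586
 -1.16586384] [0.60948227 0.27008262 0.4712107 ] [-0.19056542 -0.22332395 -0.95593474]
2.7667 [ 0.14424168  0.16375642  0.1686577   1.4674803  -0.02771914  1.51286927
  0.36588641] [ 0.52422068 -0.13130687  0.4717829 ] [ 0.01457292 -0.29162688 -0.95642114]
```

View pics/wr_w.png

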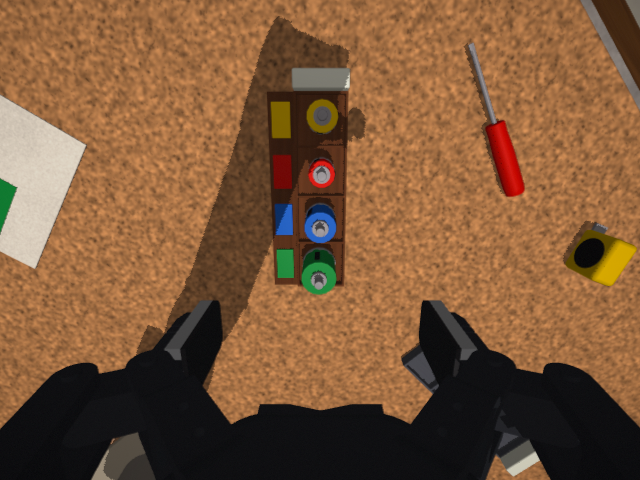

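View pics/wr_s.png

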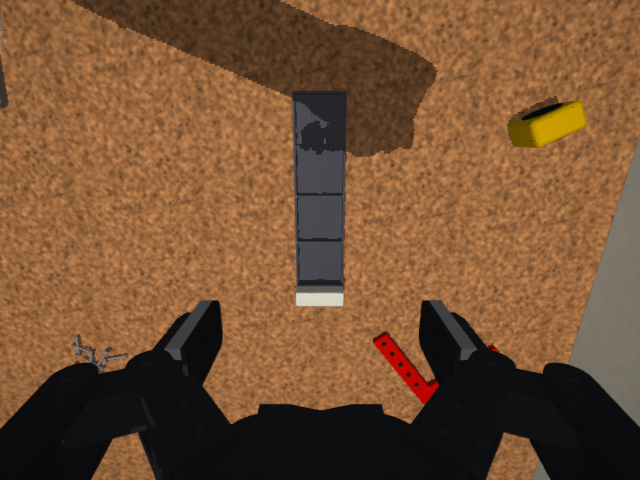

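The wrist view of the wooden rack shows the stubs at about (322,115), (321,173), (320,228) and (319,281) for yellow, red, blue and green, with the white block at (320,79). The steel rack's bays lie along columns 295–345, with its white block at (320,298).

```bash
python3 - <<'E'
from h import *
f=np.load("wr_w.npz");i=f;P=cloud(f["d"],f);m=masks(f["p"]);Z=P[...,2]
est=dict(yellow=(.625,.288),red=(.583,.239),blue=(.541,.189),green=(.499,.139))
sat=f["p"].max(2).astype(int)-f["p"].min(2)
for c,e in est.items():
    near=np.hypot(P[...,0]-e[0],P[...,1]-e[1])<.032
    q=P[near&(Z>.062)&(Z<.072)]; (cx,cy),r=cv2.minEnclosingCircle((q[:,:2]*1000).astype(np.float32))
    s=P[near&(Z>.082)&(Z<.095)]
    k=(m[c]&(Z<.026)&(Z>.006)).astype(np.uint8); a=max(cv2.findContours(k,0,2)[0],key=lambda a:cv2.contourArea(a) if abs(a[:,0,0].mean()-283)<15 else 0)
    t=ray(*cv2.minAreaRect(a)[0],f,.016)
    print(c,"top",cx,cy,"r",r,len(q),"stub",len(s),s.mean(0).round(4),"tag",t.round(4),cv2.contourArea(a))
f=np.load("wr_s.npz");P=cloud(f["d"],f);Z=P[...,2]
b=(abs(P[...,0]-.53)<.06)&(abs(P[...,1]+.21)<.17)
q=P[b&(Z>.0145)&(Z<.022)]; print("rim",cv2.minAreaRect((q[:,:2]*1000).astype(np.float32)),np.median(q[:,2]))
q=P[b&(Z>.005)&(Z<.011)]; print("floor",cv2.minAreaRect((q[:,:2]*1000).astype(np.float32)),np.median(q[:,2]))
q=P[b&(Z>.036)&(Z<.045)]; print("block",q.mean(0),cv2.minAreaRect((q[:,:2]*1000).astype(np.float32)))
E
```

```text
yellow top 626.1504516601562 286.372802734375 r 17.846948623657227 561 stub 89 [0.6258 0.2863 0.089 ] tag [0.5859 0.3198 0.016 ] 647.0
red top 583.4758911132812 238.06271362304688 r 15.777555465698242 335 stub 79 [0.5839 0.2384 0.089 ] tag [0.5431 0.2702 0.016 ] 581.0
blue top 540.3152465820312 189.68687438964844 r 19.84445571899414 580 stub 78 [0.5408 0.1901 0.0888] tag [0.5011 0.2212 0.016 ] 483.0
green top 494.9903869628906 139.60902404785156 r 22.9919490814209 740 stub 70 [0.4957 0.1402 0.0886] tag [0.459  0.1719 0.016 ] 418.5
rim ((526.5900268554688, -207.1609344482422), (68.14423370361328, 263.77880859375), 3.0024330615997314) 0.017376815047628783
floor ((526.5543212890625, -206.77574157714844), (62.25756072998047, 257.92218017578125), 3.0160322189331055) 0.007466533505642496
block [ 0.53408436 -0.34727384  0.03941835] ((534.2171020507812, -347.6237487792969), (66.69335174560547, 21.72096824645996), 2.478991985321045)
```

```bash
cat > cyc.py <<'E'
from h import *
W=dict(yellow=(.6260,.2863),red=(.5837,.2382),blue=(.5406,.1899),green=(.4953,.1399))
a=np.radians(3.0); Y=dict(yellow=-.0975,red=-.0325,blue=.0325,green=.0975)
D={c:np.array([.5266,-.207])+y*np.array([np.sin(a),-np.cos(a)]) for c,y in Y.items()}
OW=[np.pi,0,np.radians(49.5)]; OS=[np.pi,0,np.radians(93)]
ZG,ZT=.030,.165
def rep(t):
    s=ctrl.read_state(); print(t,round(s["time_s"],2),s["position"].round(3) if hasattr(s["position"],"round") else s["position"],"w",round(s["gripper_width"],4),"gf",np.round(s["gripper_force"],1),"F",np.round(s["ft_force"],1))
def pick(c):
    ctrl.goto([*W[c],ZT],OW); ctrl.move_straight([*W[c],ZG],rate=.12); rep("down")
    ctrl.command_gripper(0.0); rep("grip")
    ctrl.move_straight([*W[c],ZT],rate=.12); rep("lift")
def place(c):
    ctrl.move_straight([*D[c],ZT],rate=.2,rot=OS); rep("over")
    ctrl.move_straight([*D[c],ZG+.02],rate=.12); ctrl.move_straight([*D[c],ZG+.001],rate=.03); rep("set")
    ctrl.command_gripper(.085); ctrl.dwell(.2); rep("open")
    ctrl.move_straight([*D[c],ZT],rate=.12)
def look(n,f):
    p,d=ctrl.read_camera(n); cv2.imwrite(f,p[:,:,::-1])
E
python3 - <<'E'
from cyc import *
pick("yellow"); look("side","pics/y_lift.png"); 
E
```

```text
down 5.95 [0.627 0.287 0.031] w 0.0857 gf 0.0 F [-0.9  0.1  0.8]
grip 6.47 [0.626 0.286 0.03 ] w 0.0349 gf 59.8 F [ 0.5 -0.4  4.2]
lift 7.74 [0.626 0.286 0.164] w 0.0348 gf 59.8 F [-0.5  0.4 -2.1]
```

View pics/y_lift.png

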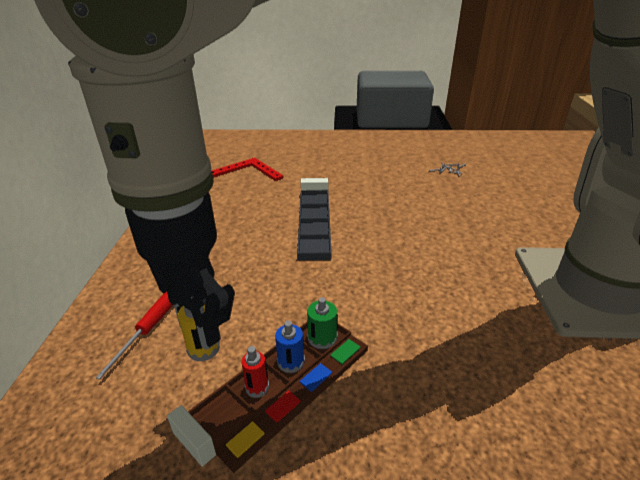

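The side picture shows the yellow saw held upright at about (200,335), clear of the rack. The other three are still standing.

```bash
python3 - <<'E'
from cyc import *
place("yellow"); look("scene","pics/y_set.png"); 
E
```

```text
over 9.99 [ 0.522 -0.109  0.165] w 0.0351 gf 59.8 F [-0.3 -0.1 -2.1]
set 11.88 [ 0.522 -0.11   0.031] w 0.0347 gf 60.1 F [-1.  -0.9 -2. ]
open 12.63 [ 0.521 -0.11   0.031] w 0.0849 gf 0.0 F [-0.6 -0.2 -0.4]
```

View pics/y_set.png

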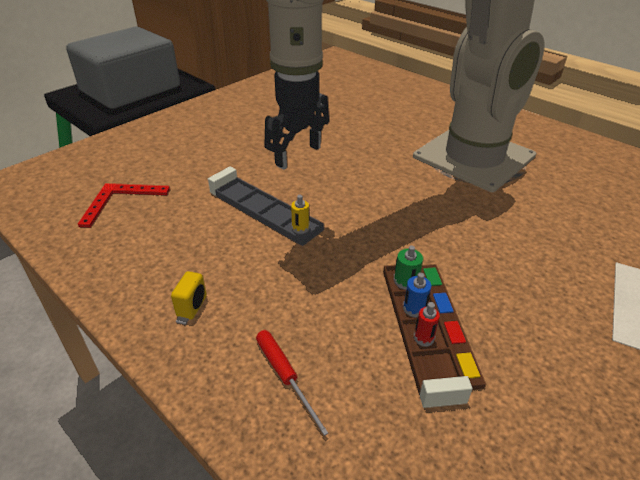

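The yellow saw stands upright at (300,216) in the bay farthest from the white block. Now the other three, stopping if a grip width is wrong.

```bash
python3 - <<'E'
from cyc import *
for c,w in [("red",.032),("blue",.040),("green",.046)]:
    pick(c)
    if abs(ctrl.read_state()["gripper_width"]-w)>.004: print("bad grip",c); break
    place(c)
else:
    ctrl.goto([.5,0,.33],[np.pi,0,np.radians(93)])
look("scene","pics/end.png"); look("side","pics/end2.png")
E
```

```text
down 16.55 [0.584 0.238 0.031] w 0.085 gf 0.0 F [0.6 0.5 0.1]
grip 17.09 [0.584 0.238 0.03 ] w 0.0308 gf 59.3 F [-0.5  0.2  4. ]
lift 18.37 [0.583 0.238 0.164] w 0.031 gf 59.3 F [-0.9 -0.4 -0.9]
over 20.6 [ 0.525 -0.174  0.165] w 0.0308 gf 59.3 F [ 0.7  0.5 -1.2]
set 22.49 [ 0.525 -0.175  0.031] w 0.0307 gf 59.6 F [ 0.7  0.1 -1.5]
open 23.27 [ 0.525 -0.175  0.031] w 0.0851 gf 0.0 F [ 0.9 -0.1 -0.1]
down 27.18 [0.541 0.19  0.031] w 0.0854 gf 0.0 F [0.8 0.1 0. ]
grip 27.67 [0.541 0.19  0.03 ] w 0.0389 gf 60.2 F [-1.   0.2  5. ]
lift 28.94 [0.54  0.19  0.164] w 0.039 gf 60.3 F [-0.   0.2 -1.8]
over 31.24 [ 0.528 -0.239  0.165] w 0.0391 gf 60.3 F [-1.1  0.1 -2.6]
set 33.13 [ 0.528 -0.239  0.031] w 0.0388 gf 60.6 F [-0.1  0.3 -1.4]
open 33.85 [ 0.528 -0.239  0.031] w 0.0852 gf 0.0 F [-0.2 -0.4  0.3]
down 37.81 [0.496 0.14  0.031] w 0.0849 gf 0.0 F [ 0.6 -0.1  0.4]
grip 38.26 [0.496 0.14  0.031] w 0.045 gf 60.9 F [-0.4 -0.8  6.1]
lift 39.53 [0.495 0.14  0.164] w 0.0445 gf 61.4 F [-0.   0.4 -2.5]
over 41.91 [ 0.532 -0.304  0.165] w 0.0449 gf 61.4 F [ 0.4 -0.8 -2.8]
set 43.8 [ 0.532 -0.304  0.031] w 0.0447 gf 61.6 F [-0.2  0.1 -3.1]
open 44.48 [ 0.532 -0.304  0.031] w 0.0848 gf 0.0 F [0.  0.1 0. ]
```

View pics/end.png

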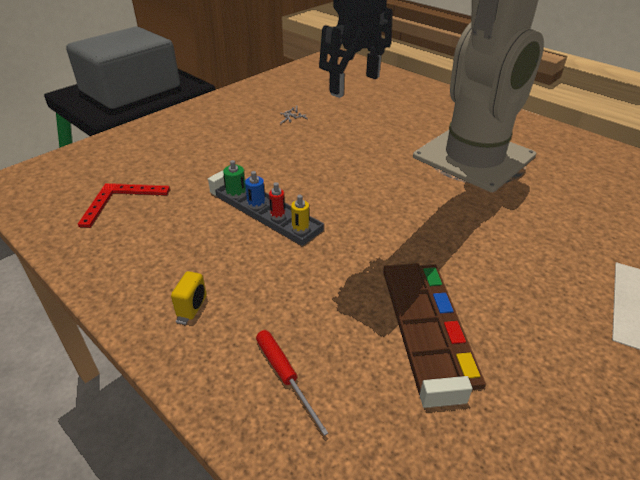

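View pics/end2.png

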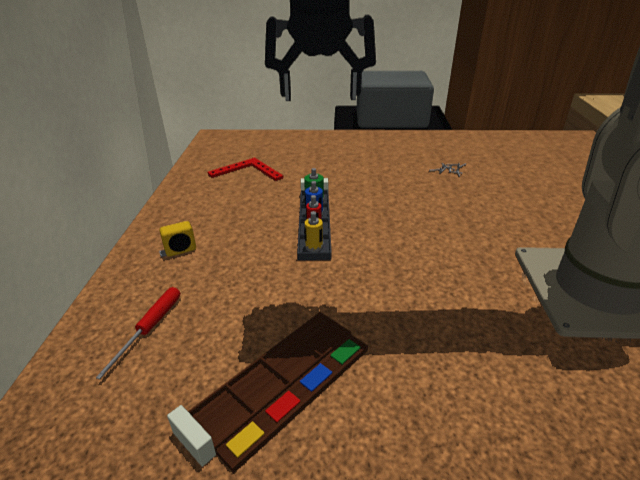

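Both pictures show all four saws upright in the steel rack. From the white block they are green (234,180), blue (255,190), red (277,203) and yellow (300,216). The gripper is open and clear of everything.

```bash
python3 -c "
from station import ctrl
print(ctrl.close_job())"
```

```text
the job is handed in; nothing more can be done
None
```

All four hole saws stand upright in the steel rack in reverse order (green, blue, red, yellow from the white block), all released, and the job was handed in after about 45 s of robot time.

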